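# Flip the valet tray's cover leaf over to uncover the keys

## Robot

A 6-joint arm with a two-finger parallel gripper is mounted at the origin on the work surface. World frame = base frame: x ahead of the robot, y to its left, z up, the work surface at z = 0. Lengths are in m, angles in rad, forces in N, time in s.
With the tool pointing down it reaches from about 0.275 to 0.875 m from the base axis. Payload 12.5 kg.
Tool frame: the origin (TCP) lies at the very end of the fingers, on their centre line; the grasp point (between the pads) lies 19 mm behind it; x points along the fingers, y is the direction in which the jaws open and shut, and the axes are right-handed (so a half turn about x gives the same grasp; the last joint's range is limited). The gripper opens to 85 mm and grips with 20 to 120 N. Pads are 22 mm wide; open, the fingers measure 114 mm over their backs; the gripper's body (76 mm by 85 mm) begins 54 mm behind the grasp point. The pads swing forward as they close: fully open they stand 13 mm farther back than shut.
Start: joints at [1.257, 0.351, 1.652, -0, 1.139, -0.085], TCP at [0.125, 0.536, 0.203] pointing down, gripper open.
Joint ranges: [-2.75, 2.75], [-0.79, 2.1], [0.01, 2.65], [-1.57, 4.71], [0.07, 3.14], [-2.87, 2.87]. Speed limits (rad/s): [2.22, 2.22, 2.79, 3.14, 3.14, 3.14].

## Interface

Orientations are given as a 3x3 rotation matrix whose columns are the frame's x, y, z axes.
In Python, from bench import manip gives the robot as it stands. Calls block until the motion is done:
- manip.move_ptp(position, orientation): joint-space move of the TCP to a pose.
- manip.move_l(position, attitude=None, max_speed=0.15): straight line of the TCP; attitude=None keeps the orientation; max_speed is the mean speed in m/s.
- manip.move_j(angles): joint-space move.
- manip.set_gripper(opening, effort=None): opening from 0.0 (shut) to 1.0 (fully open); effort is the grip in N (None keeps the last); returns when the fingers have stopped.
- manip.dwell(seconds).
- manip.inverse_kinematics(position, orientation): joint angles nearest the present ones, or None.
- manip.grab_frame(name): name is "side" or "top" or "wrist"; returns (picture, depth): 384x512x3 uint8, red, green, blue; 384x512 float32, m along the optical axis (not along the pixel's ray), 0 where there is no reading.
- manip.get_calibration(name): a dict with "camera_matrix" (3x3 intrinsics, pixels), "R" (3x3) and "t" (3): a world point X has camera coordinates R X + t. Camera axes: x right, y down, z forward; pixel columns grow to the right and rows downward; lengths in m; the calibration is good to about 2 mm. The wrist camera is an equidistant fisheye: a pixel r from the principal point sees the ray r / f radians off the axis. A picture is of the moment at which its call begins: read the wrist's pose just before it. get_calibration takes no time and is no camera call; for the wrist camera it gives the pose at the moment of the call.
A pose or a line that the arm cannot do raises manip.Unreachable and nothing moves.
- manip.sign_off(): hands the job in, once; it reports no verdict.
Trained networks look in the newest picture that a camera, given by its name, has taken for a name from the list of things; names that differ only in an ending like _2 or _b are one class to them, and where a whole thing is asked for, a point or a joint stands for the part that bears it (a point fixed in the world has none). Each returns a list of dicts, best first, with "confidence" (0 to 1); they miss things now and then, are a little off and sometimes report something else, mostly with a low value. They report only what shows in the picture. A call takes as long as a camera call.
- manip.look_for(camera, name): "at" ([x, y, z] in m, in world coordinates, good to about 4 mm: the middle of the surface that is visible of it).
Readings, each from a call of its own:
- manip.current_time(): time.
- manip.current_qpos(): joint angles.
- manip.current_joint_vel(): joint speeds.
- manip.current_joint_torque(): joint torques, N m.
- manip.current_ee_pos(): TCP position.
- manip.current_tcp_rot(): TCP orientation.
- manip.current_force(): force on the tool from outside, world axes, zero at the start.
- manip.current_ft_torque(): the same for the moment, N m.
- manip.current_grip_width(): opening from 0.0 (shut) to 1.0 (fully open).
Only numpy, scipy, OpenCV 4.12 (cv2) and the standard library are available. Lean on these libraries where they do the work, as an engineer would, in place of code of your own. Each camera call takes 0.05 s, during which the arm holds its last target.

## Task

The keys are under the wooden cover leaf, left a little ajar, of the two-well valet tray. Uncover them: with a fingertip under the leaf's overhanging tab, swing the leaf up over its spine and on over, and push it down until it lies fully flat on the other half of the tray, covering the earbud case. Only push the leaf with the fingers, do not pinch it or fling it over, and leave the dish, keys, earbud case and the things around the tray where they are; finish with the hand clear.

Things in the scene. Friction and masses are not known exactly. Their poses are not given: they have to be found in the camera images.
- tray: Fixed dark wooden valet tray, 200 (x) x 106 (y) x 52 mm high, walls 6 mm, two open wells along x with a wall between them under the spine. Origin: centre of its underside, on the shelf (z = 0). +x points from the half covered at the start (key half, robot's side) to the other half (earbud half).
- spine (a point): Middle of the hinge axis, 55 mm above the shelf, directly above the tray's origin. Axes as the tray's: the hinge axis is y (horizontal), +x points to the half on which the leaf must end.
- cover (a joint): Hinge angle of the leaf, rad: 0 = flat on the key half, pi/2 = upright, pi (3.14, stop) = flat on the earbud half. The hinge is slightly stiff (0.06 N m): the leaf stays at any angle it is left at (start: 0.08 to 0.4), so it must be pushed all the way down. 1 to 2 N at the tab moves it.
- tab (a point): Middle of the outer end of the leaf's tab, at mid-thickness, 128 mm from the hinge axis. Plywood leaf, 6 mm thick, 80 g, mid-plane through the axis: 92 mm wide out to 100 mm from the axis (the tray's outer wall), then the tab, 44 mm wide, out to 128 mm: 28 mm overhang with 52 mm of free height below when flat. Frame turns with the leaf, which lies along its -x.
- dish: White ceramic dish in the key half, 82 mm across, 18 mm high. Origin: centre of its underside. Leave alone.
- key0: Steel key lying in the dish, about 48 x 20 x 3.5 mm. Origin mid-length, underside. Leave alone.
- key1: Brass key lying in the dish, about 48 x 20 x 3.5 mm. Origin mid-length, underside. Leave alone.
- earbuds: Black earbud case in the earbud half, 46 x 60 x 24 mm, below the rim. Origin: centre of its underside. Leave alone.
- canister: Upright aluminium canister with a twist cap, 52 mm across, 93 mm high, loose beside the tray. Origin: centre of its underside. Leave alone.
- powerbank: Round white power bank lying flat, 74 mm across, 22 mm high, loose beside the tray. Origin: centre of its underside. Leave alone.
- pumphead: Chrome bike pump head, about 64 x 30 x 31 mm, loose beside the tray. Origin: centre of its underside. Leave alone.
- tracker: Orange plastic dog tag tracker, 34 mm disc with a lug, 9 mm high, loose beside the tray. Origin: centre of the disc's underside. Leave alone.

How it is judged:
By the outcome, as a careful person would: the job done as asked, in the order asked, and still so for the second after the job is handed in, with the robot touching nothing.
It also fails if it takes over 40 s, if anything falls off the work surface, if the arm or the gripper's body presses on something with over 40 N, if the wrist force passes 120 N, or if a joint passes its speed limit or range.

## Working session

There is one attempt and no reset: what is moved stays moved. The work goes in short steps, each a Python script; the robot and the scene stay as the last script left them, time stands still between calls to the robot, and variables do not carry over. Pictures are saved under pics/ and viewed, and the job is handed in when it is done.

```bash
mkdir -p pics; ls; cat > h.py <<'E'
import numpy as np, cv2
from bench import manip
def save(cam,name):
    im,d=manip.grab_frame(cam); cv2.imwrite(f"pics/{name}.png",cv2.cvtColor(im,cv2.COLOR_RGB2BGR)); np.save(f"pics/{name}.npy",d); return im,d
E
python3 - <<'E'
from h import *
np.set_printoptions(precision=3,suppress=True)
for c in ["side","top"]:
    save(c,c+"0"); k=manip.get_calibration(c); print(c,k["camera_matrix"].tolist(),k["R"].tolist(),k["t"])
    for n in ["tray","cover","tab","canister","powerbank","pumphead","tracker"]:
        r=manip.look_for(c,n); print(n,[(np.round(x["at"],3),round(x["confidence"],2)) for x in r[:2]])
print(manip.current_time(),manip.current_ee_pos(),manip.current_tcp_rot())
a=cv2.imread("pics/side0.png");b=cv2.imread("pics/top0.png")
E
```

```text
pics
side [[456.18162773998347, 0.0, 259.1110888912146], [0.0, 456.18162773998347, 187.94455054553742], [0.0, 0.0, 1.0]] [[0.7115032156488778, -0.7024594617623225, -0.017716622192022354], [-0.4412012883967332, -0.4269740416757941, -0.7893254023861768], [0.5469045595333515, 0.5694241585282674, -0.6137194232269378]] [-0.399  0.358  0.76 ]
tray [(array([ 0.538, -0.152,  0.05 ]), 0.81)]
cover [(array([ 0.507, -0.122,  0.067]), 0.79)]
tab [(array([ 0.507, -0.126,  0.068]), 0.68)]
canister [(array([ 0.682, -0.052,  0.067]), 0.72)]
powerbank [(array([ 0.513, -0.268,  0.022]), 0.87)]
pumphead [(array([ 0.613, -0.299,  0.024]), 0.76)]
tracker [(array([ 0.585, -0.01 ,  0.016]), 0.42)]
top [[366.1238681953465, 0.0, 254.33381408043692], [0.0, 366.1238681953465, 190.79166387003568], [0.0, 0.0, 1.0]] [[-0.018127869399464588, -0.9995944520647055, -0.021961597220992016], [-0.9915672207362101, 0.02079263966757327, -0.12791447493197455], [0.1283192390583121, 0.01945758302347919, -0.9915420189534986]] [0.076 0.613 0.663]
tray [(array([ 0.551, -0.127,  0.052]), 0.85)]
cover [(array([ 0.507, -0.118,  0.075]), 0.86)]
tab [(array([ 0.51 , -0.119,  0.07 ]), 0.73)]
canister [(array([ 0.685, -0.039,  0.09 ]), 0.88)]
powerbank [(array([ 0.521, -0.261,  0.019]), 0.63)]
pumphead [(array([ 0.615, -0.29 ,  0.026]), 0.84)]
tracker [(array([ 0.592, -0.006,  0.01 ]), 0.7), (array([ 0.61 , -0.162,  0.032]), 0.51)]
0.8 [0.125 0.536 0.203] [[ 0.     0.227  0.974]
 [ 0.     0.974 -0.227]
 [-1.     0.    -0.   ]]
```

View pics/side0.png

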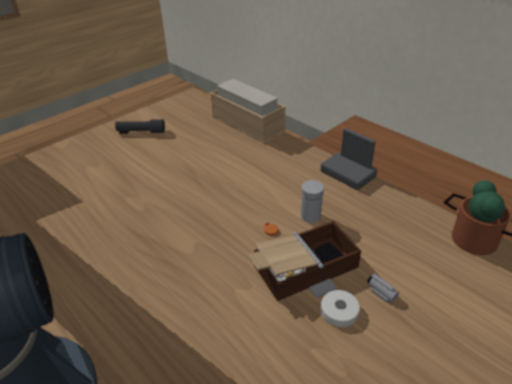

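View pics/top0.png

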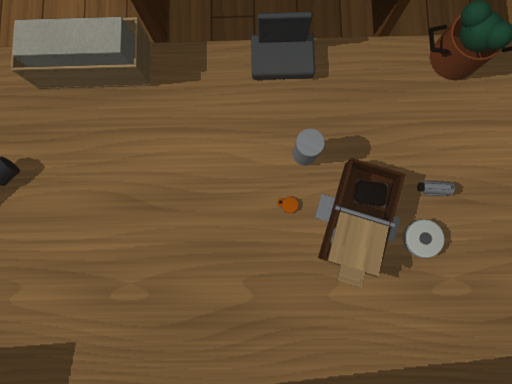

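The leaf is the light wood area, at about (358,240) in the top view, with its tab at (352,277). The spine runs (337,209) to (394,223). The earbud well is at (370,193). I'll measure it all from the depth images.

```bash
cat >> h.py <<'E'
def cloud(cam,d):
    k=manip.get_calibration(cam);K=k["camera_matrix"];v,u=np.mgrid[:384,:512]
    P=np.stack([(u-K[0,2])/K[0,0]*d,(v-K[1,2])/K[1,1]*d,d],-1)
    return (P-k["t"])@k["R"]
def proj(cam,X):
    k=manip.get_calibration(cam);p=k["camera_matrix"]@(k["R"]@np.asarray(X)+k["t"]);return p[:2]/p[2]
E
python3 - <<'E'
from h import *
np.set_printoptions(precision=3,suppress=True,linewidth=150)
for c in ["top","side"]:
    d=np.load(f"pics/{c}0.npy");im=cv2.imread(f"pics/{c}0.png").astype(int)
    P=cloud(c,d)
    roi=(P[...,0]>.38)&(P[...,0]<.75)&(P[...,1]>-.25)&(P[...,1]<-.02)&(d>0)
    leaf=roi&(im[...,2]>115)&(P[...,2]>.05)&(P[...,0]<.6)
    Q=P[leaf];n0=len(Q)
    print(c,"leaf n",n0)
    c0=np.median(Q,0);m=np.ones(n0,bool)
    for _ in range(6):
        c0=Q[m].mean(0);n=np.linalg.svd(Q[m]-c0)[2][2];n*=np.sign(n[2]);m=abs((Q-c0)@n)<.005
    print("n",n,"tilt",np.arccos(n[2]),"inl",m.sum(),"dir of +x horiz (deg)",np.degrees(np.arctan2(-n[1],-n[0])),"c0",c0)
    r=cv2.minAreaRect(Q[m][:,:2].astype(np.float32)*1000);print(r)
    # rim
    tr=roi&(P[...,2]>.035)&(P[...,2]<.09)&~((P[...,0]>.65)&(P[...,1]>-.09))
    r=cv2.minAreaRect(P[tr][:,:2].astype(np.float32)*1000);print("tray rect",r,tr.sum(),cv2.boxPoints(r).tolist())
    i2=cv2.imread(f"pics/{c}0.png");i2[leaf]=(0,0,255);i2[tr&~leaf]=(0,255,0)
    u,v=proj(c,[.55,-.13,.05]).astype(int);
    cv2.imwrite(f"pics/{c}_seg.png",np.hstack([cv2.resize(x[max(0,v-70):v+70,u-70:u+70],(400,400),interpolation=0) for x in (cv2.imread(f"pics/{c}0.png"),i2)]))
E
```

```text
top leaf n 2966
n [ 0.164 -0.056  0.985] tilt 0.17378497182413047 inl 2966 dir of +x horiz (deg) 161.15813812344723 c0 [ 0.504 -0.12   0.069]
((499.7171630859375, -118.45137023925781), (91.64495086669922, 119.5301513671875), 71.59447479248047)
tray rect ((549.9813842773438, -135.88558959960938), (112.40464782714844, 226.7432861328125), 71.94155883789062) 4463 [[424.7723388671875, -154.1757049560547], [640.346435546875, -224.46315002441406], [675.1904296875, -117.59547424316406], [459.6163330078125, -47.30802917480469]]
side leaf n 1769
n [ 0.162 -0.052  0.985] tilt 0.1709564433032518 inl 1758 dir of +x horiz (deg) 162.03010933158126 c0 [ 0.508 -0.126  0.068]
((513.37890625, -119.1118392944336), (111.3769760131836, 142.40916442871094), 66.28770446777344)
tray rect ((552.127685546875, -137.78567504882812), (113.02783203125, 227.0919189453125), 71.30492401123047) 3105 [[426.4581604003906, -154.9227294921875], [641.5682373046875, -227.71286010742188], [677.7972412109375, -120.64862060546875], [462.6871337890625, -47.858489990234375]]
```

```bash
python3 -c "
import cv2,numpy as np
cv2.imwrite('pics/seg.png',cv2.resize(np.vstack([cv2.imread('pics/top_seg.png'),cv2.imread('pics/side_seg.png')]),(600,600)))"
```

```text
(no output)
```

View pics/seg.png

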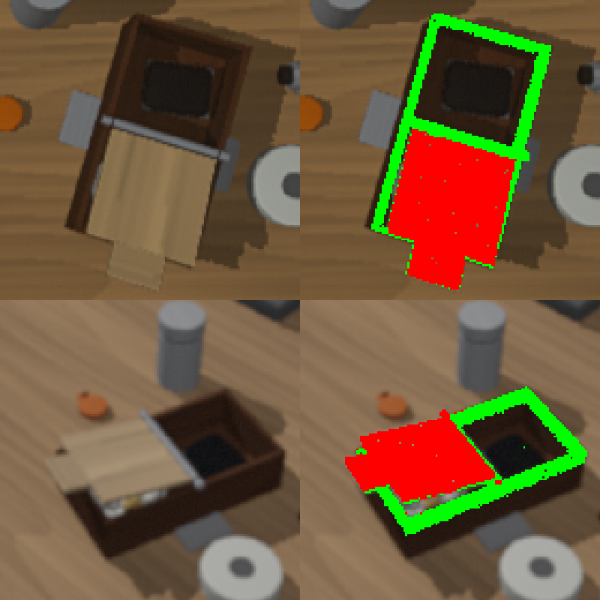

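Both cameras agree. Tray yaw is about −18.3°, the spine is at about (0.564, −0.141), and the leaf angle is about 0.17. That puts the tab tip at about (0.444, −0.102, 0.077), in line with the networks' estimates and the 228 mm overall length. Next I'll plan a closed-finger swing and check reachability.

```bash
cat >> h.py <<'E'
YAW=np.radians(-18.3); SP=np.array([.5638,-.1412,.055])
ex=np.array([np.cos(YAW),np.sin(YAW),0]);ez=np.array([0,0,1.]);ey=np.cross(ez,ex)
H=.011
def W(p): return SP+p[0]*ex+p[1]*ez   # tray-plane (x, z rel. axis) -> world
def rot(phi,dy=0,flip=1):
    y=YAW+dy; e=np.array([np.cos(y),np.sin(y),0])
    a=np.cos(phi)*e-np.sin(phi)*ez; yy=flip*np.cross(ez,e); return np.column_stack([a,yy,np.cross(a,yy)])
def tip(th,phi,rc=.110):
    l=np.array([-np.cos(th),np.sin(th)]);m=np.array([np.sin(th),np.cos(th)])
    a=np.array([np.cos(phi),-np.sin(phi)]);u=np.array([np.sin(phi),np.cos(phi)])
    if phi>th: return .128*l-.003*m-H*u+(.128-rc)*a
    return rc*l-.003*m-H*u*(1 if u@m>=0 else -1)
def phis(th,p0=.4): return min(1.4,max(p0,th-1.45))
E
python3 - <<'E'
from h import *
np.set_printoptions(precision=2,suppress=True,linewidth=150)
for p0 in (.3,.45,.6):
  for dy in (0,.4,.8,-.4):
   for f in (1,-1):
    out=[]
    t0=tip(.17,p0)
    for p in (t0+[-.06,.12],t0+[-.06,-.01],t0+[0,-.012]):
        q=manip.inverse_kinematics(W(p),rot(p0,dy,f)); out.append(q)
    for th in np.arange(.17,3.16,.2):
        ph=phis(th,p0); out.append(manip.inverse_kinematics(W(tip(th,ph)),rot(ph,dy,f)))
    print(p0,dy,f,"".join("." if o is None else "X" for o in out), out[1] if out[1] is not None else "", out[-1])
E
```

```text
0.3 0 1 ..XXXXXXXXXXXXXXXX  [-0.33  0.64  1.54  0.    0.79 -1.58]
0.3 0 -1 ..XXXXXXXXXXXXXXXX  [-0.33  0.64  1.54  0.    0.79  1.56]
0.3 0.4 1 .XXXXXXXXXXXXX.XXX [-1.03  1.12  2.63  2.12  1.57  1.04] [-0.36  0.65  1.53  0.1   0.81 -2.07]
0.3 0.4 -1 .XXXXXXXXXXXXXXXXX [-1.03  1.12  2.63  2.12  1.57 -2.1 ] [-0.36  0.65  1.53  0.1   0.81  1.07]
0.3 0.8 1 XXXXXXXXXXXXXX..XX [-1.14  0.92  2.42  1.59  1.27  1.36] [-0.38  0.66  1.5   0.17  0.87 -2.53]
0.3 0.8 -1 XXXXXXXXXXXXXXXXXX [-1.14  0.92  2.42  1.59  1.27 -1.78] [-0.38  0.66  1.5   0.17  0.87  0.61]
0.3 -0.4 1 XXXXXXXXXXXXXXXXXX [0.26 0.99 2.53 4.06 1.49 1.88] [-0.29  0.65  1.53 -0.1   0.81 -1.08]
0.3 -0.4 -1 XXXXXXXXXXXXXX.XXX [ 0.26  0.99  2.53  4.06  1.49 -1.26] [-0.29  0.65  1.53 -0.1   0.81  2.06]
0.45 0 1 ..XXXXXXXXXXXXXXXX  [-0.33  0.64  1.54  0.    0.79 -1.58]
0.45 0 -1 ..XXXXXXXXXXXXXXXX  [-0.33  0.64  1.54  0.    0.79  1.56]
0.45 0.4 1 ..XXXXXXXXXXXX.XXX  [-0.36  0.65  1.53  0.1   0.81 -2.07]
0.45 0.4 -1 ..XXXXXXXXXXXXXXXX  [-0.36  0.65  1.53  0.1   0.81  1.07]
0.45 0.8 1 XXXXXXXXXXXXXX..XX [-1.08  0.78  2.46  1.62  1.12  1.
[... 345 characters left out ...]
 0.81  2.06]
0.6 0 1 ..XXXXXXXXXXXXXXXX  [-0.33  0.64  1.54  0.    0.79 -1.58]
0.6 0 -1 ..XXXXXXXXXXXXXXXX  [-0.33  0.64  1.54  0.    0.79  1.56]
0.6 0.4 1 X.XXXXXXXXXXXX.XXX  [-0.36  0.65  1.53  0.1   0.81 -2.07]
0.6 0.4 -1 X.XXXXXXXXXXXXXXXX  [-0.36  0.65  1.53  0.1   0.81  1.07]
0.6 0.8 1 XXXXXXXXXXXXXX..XX [-1.    0.64  2.47  1.64  0.97  1.6 ] [-0.38  0.66  1.5   0.17  0.87 -2.53]
0.6 0.8 -1 XXXXXXXXXXXXXXXXXX [-1.    0.64  2.47  1.64  0.97 -1.54] [-0.38  0.66  1.5   0.17  0.87  0.61]
0.6 -0.4 1 XXXXXXXXXXXXXXXXXX [0.13 0.66 2.57 3.95 1.03 1.65] [-0.29  0.65  1.53 -0.1   0.81 -1.08]
0.6 -0.4 -1 XXXXXXXXXXXXXX.XXX [ 0.13  0.66  2.57  3.95  1.03 -1.49] [-0.29  0.65  1.53 -0.1   0.81  2.06]
```

```bash
python3 - <<'E'
from h import *
np.set_printoptions(precision=2,suppress=True,linewidth=150)
for dy in (1.0,1.3,1.57,1.9):
  for p0 in (.3,.5,.7):
   for f in (1,-1):
    qs=[]
    for th in np.arange(.17,3.16,.25):
        l=np.array([-np.cos(th),np.sin(th)]);m=np.array([np.sin(th),np.cos(th)])
        q=manip.inverse_kinematics(W(.115*l-.016*m)+ey*.005,rot(p0,dy,f)); qs.append(q)
    ok=[q is not None for q in qs]
    print(dy,p0,f,"".join("X" if o else "." for o in ok),max([np.abs(np.subtract(a,b)).max() for a,b in zip(qs,qs[1:]) if a is not None and b is not None],default=0),qs[0],qs[-1])
E
```

```text
1.0 0.3 1 XXXXXXXXXXXX 0.08690364758781577 [-0.99  0.84  2.21  1.44  1.28  1.67] [-0.74  0.86  1.72  1.54  1.24  2.16]
1.0 0.3 -1 XXXXXXXXXXXX 0.08690364758781488 [-0.99  0.84  2.21  1.44  1.28 -1.48] [-0.74  0.86  1.72  1.54  1.24 -0.98]
1.0 0.5 1 XXXXXXXXXXXX 0.09632729177628008 [-0.93  0.69  2.24  1.42  1.09  1.81] [-0.7   0.77  1.72  1.39  1.07  2.32]
1.0 0.5 -1 XXXXXXXXXXXX 0.09632729177628074 [-0.93  0.69  2.24  1.42  1.09 -1.33] [-0.7   0.77  1.72  1.39  1.07 -0.82]
1.0 0.7 1 XXXXXXXXXXXX 0.10659592865141843 [-0.84  0.55  2.24  1.34  0.9   2.02] [-0.64  0.7   1.69  1.18  0.93  2.54]
1.0 0.7 -1 XXXXXXXXXXXX 0.10659592865141843 [-0.84  0.55  2.24  1.34  0.9  -1.12] [-0.64  0.7   1.69  1.18  0.93 -0.6 ]
1.3 0.3 1 XXXXXXXXXXXX 0.07214750853212504 [-0.94  0.86  2.02  1.15  1.37  1.83] [-0.74  0.95  1.48  1.26  1.44  2.28]
1.3 0.3 -1 XXXXXXXXXXXX 0.07214750853212504 [-0.94  0.86  2.02  1.15  1.37 -1.31] [-0.74  0.95  1.48  1.26  1.44 -0.86]
1.3 0.5 1 XXXXXXXXXXXX 0.07303268929687778 [-0.89  0.73  2.05  1.11  1.21  1.94] [-0.7   0.86  1.5   1.13  1.3   2.38]
1.3 0.5 -1 XXXXXXXXXXXX 0
[... 1072 characters left out ...]
XXXXXXX 0.09425744790462343 [-0.77  0.96  1.63  0.75  1.67  1.95] [-0.65  1.19  0.92  0.94  1.93  2.38]
1.9 0.3 -1 XXXXXXXXXXXX 0.09425744790462343 [-0.77  0.96  1.63  0.75  1.67 -1.19] [-0.65  1.19  0.92  0.94  1.93 -0.76]
1.9 0.5 1 XXXXXXXXXXXX 0.09090525872490751 [-0.74  0.84  1.7   0.7   1.52  2.  ] [-0.63  1.09  0.99  0.81  1.79  2.38]
1.9 0.5 -1 XXXXXXXXXXXX 0.09090525872490751 [-0.74  0.84  1.7   0.7   1.52 -1.14] [-0.63  1.09  0.99  0.81  1.79 -0.77]
1.9 0.7 1 XXXXXXXXXXXX 0.08842399373037502 [-0.7   0.73  1.76  0.64  1.36  2.06] [-0.59  0.99  1.06  0.69  1.65  2.39]
1.9 0.7 -1 XXXXXXXXXXXX 0.0884239937303759 [-0.7   0.73  1.76  0.64  1.36 -1.08] [-0.59  0.99  1.06  0.69  1.65 -0.75]
```

A sideways approach works with one fixed orientation: closed fingers like a rod parallel to the spine, body on the −y side. Joint motion stays smooth throughout, so I'll use that.

```bash
cat >> h.py <<'E'
PIT=.4
R0=rot(PIT,np.pi/2,-1)
def T(x,y,z): return SP*[1,1,0]+x*ex+y*ey+z*ez
def rod(th,extra=0):
    rc=np.interp(th,[.2,1.2],[.120,.110])
    l=np.array([-np.cos(th),np.sin(th)]);m=np.array([np.sin(th),np.cos(th)])
    d=.003+.0145*abs(np.sin(th))+(.012+.0114 if np.cos(th)>0 else .0101)*abs(np.cos(th))
    p=rc*l-(d-extra)*m
    return T(p[0],.005,.055+p[1])
E
python3 - <<'E'
from h import *
np.set_printoptions(precision=3,suppress=True,linewidth=150)
manip.set_gripper(0.0)
manip.move_ptp(T(-.16,-.10,.20),R0)
manip.move_l(T(-.121,-.08,.041),max_speed=.2)
print(manip.current_time(),manip.current_force(),manip.current_ee_pos(),T(-.121,-.08,.041),manip.current_grip_width())
a,_=save("side","side1");b,_=save("top","top1")
cv2.imwrite("pics/c1.png",np.hstack([cv2.resize(x[v-80:v+80,u-80:u+80],(400,400))[...,::-1] for x,(u,v) in ((a,(300,260)),(b,(360,240)))]))
E
```

```text
5.3583 [ 1.167 -0.106 -0.384] [ 0.424 -0.179  0.042] [ 0.424 -0.179  0.041] -0.005087077664394339
```

View pics/c1.png

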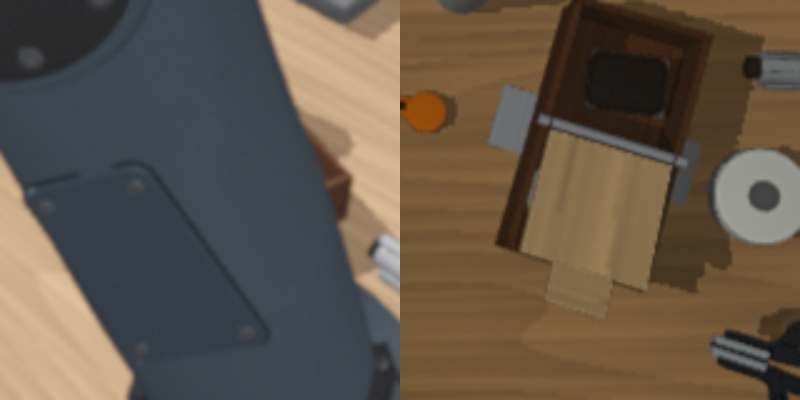

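The scene is undisturbed. In the top view the closed fingertips are at crop (712,345), low and level with the tab's outer few millimetres at (545–610, 260–318). I'll slide them under and lift.

```bash
python3 - <<'E'
from h import *
np.set_printoptions(precision=2,suppress=True,linewidth=150)
manip.move_l(T(-.119,.005,.041),max_speed=.12)
print(manip.current_time(),manip.current_force())
for th in (.2,.35,.5,.65):
    manip.move_l(rod(th),max_speed=.1); print(th,manip.current_time(),manip.current_force())
a,_=save("side","side2");b,_=save("top","top2")
cv2.imwrite("pics/c2.png",np.hstack([cv2.resize(x[v-80:v+80,u-80:u+80],(400,400))[...,::-1] for x,(u,v) in ((a,(300,260)),(b,(360,240)))]))
E
```

```text
6.3167 [-0.14  0.02 -0.74]
0.2 6.575 [ 2.04  0.06 -0.62]
0.35 6.8917 [-0.25 -0.12  0.14]
0.5 7.2167 [-0.29 -0.56 -0.48]
0.65 7.5417 [-0.23 -0.44 -0.63]
```

View pics/c2.png

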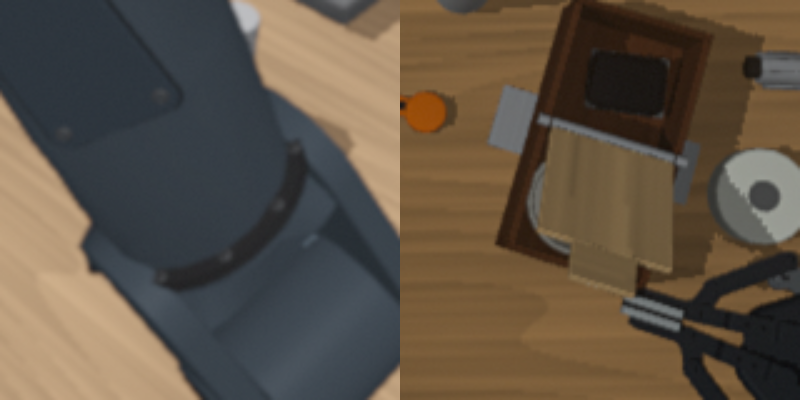

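```bash
python3 - <<'E'
from h import *
np.set_printoptions(precision=3,suppress=True,linewidth=150)
p=manip.current_ee_pos();d=p-SP
print(p,rod(.65),"tray",d@ex,d@ey,p[2],"proj",proj("top",p))
print(manip.current_tcp_rot(),R0)
D=np.load("pics/top2.npy");im=cv2.imread("pics/top2.png").astype(int);P=cloud("top",D)
leaf=(P[...,0]>.4)&(P[...,0]<.6)&(P[...,1]>-.2)&(P[...,1]<-.04)&(P[...,2]>.06)&(im[...,2]>100)&(im[...,2]-im[...,0]>25)
Q=P[leaf];m=np.ones(len(Q),bool)
for _ in range(8):
    c0=Q[m].mean(0);n=np.linalg.svd(Q[m]-c0)[2][2];n*=np.sign(n[2]);m=abs((Q-c0)@n)<.006
print("tilt",np.arccos(n[2]),m.sum(),len(Q),n)
for uv in ((308,282),(300,279),(310,282)): pass
# crop (x,y) -> pixel
for c in ((630,312),(650,318),(610,280),(580,265)):
    u=int(280+(c[0]-400)/2.5);v=int(160+c[1]/2.5);q=P[v,u]-SP;print(c,(u,v),P[v,u],"tray",q@ex,q@ey)
E
```

```text
[ 0.46  -0.102  0.1  ] [ 0.461 -0.102  0.101] tray -0.11068844673859042 0.005142345911679838 0.10032173059247677 proj [352.558 274.387]
[[ 0.289  0.949 -0.123]
 [ 0.875 -0.314 -0.369]
 [-0.389 -0.001 -0.921]] [[ 0.289  0.949 -0.122]
 [ 0.874 -0.314 -0.37 ]
 [-0.389 -0.    -0.921]]
tilt 0.6105639182542942 2530 2533 [ 0.544 -0.181  0.819]
(630, 312) (372, 284) [ 0.447 -0.126  0.124] tray -0.1155721290311823 -0.022685357439465727
(650, 318) (380, 287) [ 0.443 -0.138  0.129] tray -0.1161554109873282 -0.03453118201781655
(610, 280) (364, 272) [ 0.467 -0.113  0.13 ] tray -0.1009303140505616 -0.0038864991992155315
(580, 265) (352, 266) [ 0.476 -0.095  0.127] tray -0.09748607497302712 0.016410195770471626
```

The tip projects to crop (581,286), hidden under the tab as intended. The leaf is at 0.61 rad against 0.65 commanded, and forces are below 1 N. I'll continue the swing.

```bash
python3 - <<'E'
from h import *
np.set_printoptions(precision=2,suppress=True,linewidth=150)
for th in np.arange(.85,2.3,.2):
    manip.move_l(rod(th),max_speed=.1); f=manip.current_force();print(round(th,2),manip.current_time(),f)
    if np.linalg.norm(f)>20: print("stop");break
a,_=save("side","side3");b,_=save("top","top3")
cv2.imwrite("pics/c3.png",np.hstack([cv2.resize(x[v-80:v+80,u-80:u+80],(400,400))[...,::-1] for x,(u,v) in ((a,(300,260)),(b,(360,220)))]))
E
```

```text
0.85 8.0333 [-0.52 -0.98 -0.09]
1.05 8.4333 [-0.14 -0.12 -0.29]
1.25 8.8417 [-1.49 -0.72 -0.74]
1.45 9.25 [-0.55 -0.65 -0.95]
1.65 9.6417 [-0.6   0.1  -0.93]
1.85 10.0 [-0.78  0.54  0.75]
2.05 10.3667 [ 0.44 -0.17  0.49]
2.25 10.7417 [-0.32 -0.03  0.36]
```

View pics/c3.png

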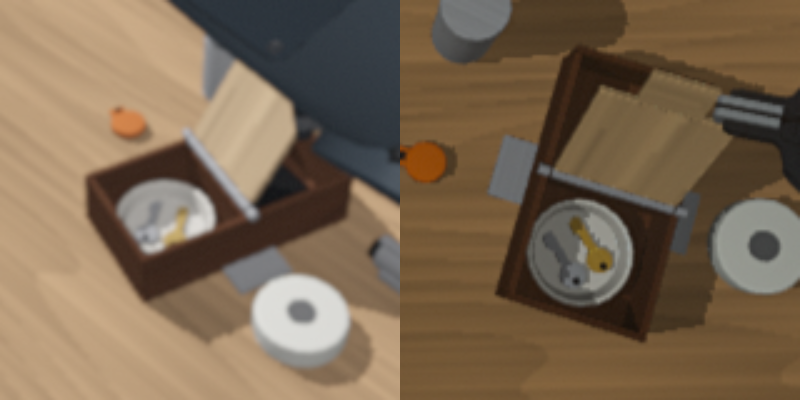

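```bash
python3 - <<'E'
from h import *
np.set_printoptions(precision=3,suppress=True,linewidth=150)
p=manip.current_ee_pos();d=p-SP
print(p,"tray",d@ex,d@ey,p[2],"proj top crop",(proj("top",p)-[280,140])*2.5+[400,0],"side crop",(proj("side",p)-[220,180])*2.5)
print(manip.current_qpos(),manip.current_grip_width())
for c in("top","side"):
    D=np.load(f"pics/{c}3.npy");im=cv2.imread(f"pics/{c}3.png").astype(int);P=cloud(c,D)
    q=P-SP;x=q@ex;y=q@ey;z=P[...,2]
    leaf=(x>.01)&(x<.13)&(abs(y)<.05)&(z>.062)&(im[...,2]>100)&(im[...,2]-im[...,0]>25)
    Q=np.stack([x,y,z],-1)[leaf];m=np.ones(len(Q),bool)
    for _ in range(8):
        c0=Q[m].mean(0);n=np.linalg.svd(Q[m]-c0)[2][2];n*=np.sign(n[2]);m=abs((Q-c0)@n)<.006
    print(c,"th",np.pi-np.arccos(n[2]),n,m.sum(),len(Q), "extent",Q[m].min(0),Q[m].max(0),"dist TCP",(np.array([d@ex,d@ey,p[2]])-c0)@n)
D=np.load("pics/top3.npy");P=cloud("top",D)
for c in ((725,112),(760,120),(780,125)):
    u=int(280+(c[0]-400)/2.5);v=int(140+c[1]/2.5);q=P[v,u]-SP;print(c,P[v,u],"tray",q@ex,q@ey)
E
```

```text
[ 0.615 -0.153  0.154] tray 0.05250552246025316 0.004984585914589231 0.15374694762070176 proj top crop [669.563  96.277] side crop [275.981  57.967]
[-0.727  0.84   1.441  1.008  1.594 -0.8  ] -0.002085371330817075
top th 2.1076181690408204 [-0.859  0.002  0.511] 1959 1960 extent [ 0.01  -0.045  0.078] [0.065 0.047 0.169] dist TCP 0.0005089800618470701
side th 2.099118956393556 [-0.864 -0.     0.504] 1068 1069 extent [ 0.01  -0.048  0.07 ] [0.046 0.047 0.138] dist TCP 0.002850566837018848
(725, 112) [ 0.602 -0.177  0.179] tray 0.047752440407810855 -0.022356975905768964
(760, 120) [ 0.595 -0.196  0.184] tray 0.04663024262585165 -0.04213673406632546
(780, 125) [ 0.591 -0.207  0.185] tray 0.04674782678444653 -0.05363698561389394
```

```bash
python3 - <<'E'
from h import *
np.set_printoptions(precision=3,suppress=True,linewidth=150)
for s in (0,.01,.02,.03,.04):
    print(s,proj("top",T(-.121,-.08,.042)-s*R0[:,0]))
im=cv2.imread("pics/top1.png");cv2.imwrite("pics/z1.png",cv2.resize(im[260:340,340:440],(800,640),interpolation=cv2.INTER_CUBIC)[:600])
im=cv2.imread("pics/top3.png");cv2.imwrite("pics/z3.png",cv2.resize(im[150:225,330:430],(800,600),interpolation=cv2.INTER_CUBIC))
E
```

```text
0 [388.295 290.865]
0.01 [393.948 292.723]
0.02 [399.677 294.605]
0.03 [405.482 296.513]
0.04 [411.364 298.446]
```

View pics/z1.png

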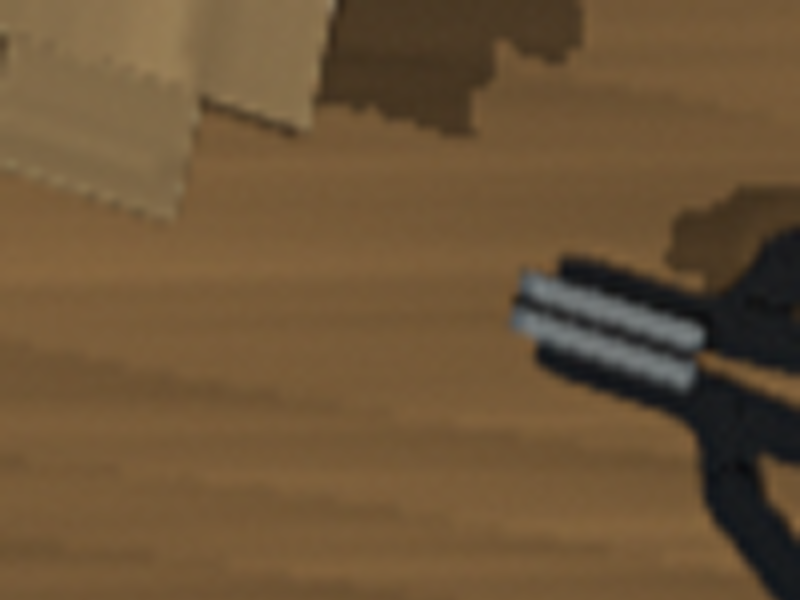

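View pics/z3.png

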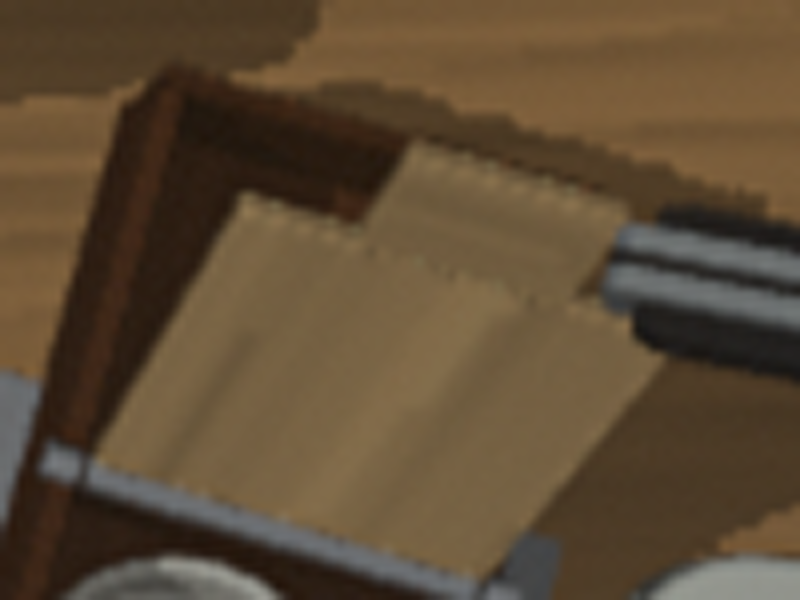

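The fingers appear to end short of the projected TCP. I'll measure the tip offset from the unobstructed depth pictures before going on.

```bash
python3 - <<'E'
from h import *
np.set_printoptions(precision=4,suppress=True,linewidth=150)
D=np.load("pics/top1.npy");P=cloud("top",D);tcp=T(-.121,-.08,.042)
for (a,b) in ((525,285),(525,318),(545,290),(560,325),(600,305),(600,340),(660,325),(660,360),(580,262),(545,352)):
    u=int(340+a/8);v=int(260+b/8);q=(P[v,u]-tcp)@R0;print((u,v),P[v,u],"tool frame",q*1000)
# now, wrist view
im,d=save("wrist","w3")
im,d=save("top","top3b")
E
```

```text
(405, 295) [ 0.4191 -0.2017  0.0619] tool frame [-28.7963   2.5667  -9.3804]
(405, 299) [ 0.4123 -0.2008  0.0628] tool frame [-30.3857  -4.1085  -9.7593]
(408, 296) [ 0.418  -0.2052  0.0663] tool frame [-33.8928   2.6126 -12.0749]
(410, 300) [ 0.4113 -0.2075  0.0681] tool frame [-38.5318  -2.933  -12.0589]
(415, 298) [ 0.4148 -0.2159  0.0694] tool frame [-45.4217   3.048  -10.5431]
(415, 302) [ 0.4082 -0.2151  0.0703] tool frame [-46.9456  -3.5444 -10.8957]
(422, 300) [ 0.4125 -0.2248  0.0768] tool frame [-56.7208   3.6099 -13.8238]
(422, 305) [ 0.4039 -0.2247  0.0754] tool frame [-58.6277  -4.6332 -11.5031]
(412, 292) [ 0.4244 -0.2135  0.0642] tool frame [-38.4909  11.3632  -7.8424]
(408, 304) [ 0.4035 -0.2057  0.0622] tool frame [-36.9715 -10.9116  -6.3201]
```

View pics/w3.png

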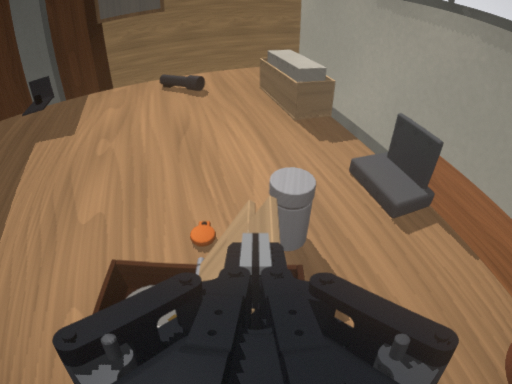

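The lateral centring is right, but the finger ends about 27 mm behind the reported TCP along the tool axis. So only the fingertip's edge has been bearing on the leaf. The leaf holds its angle, so I'll back off, add a 27 mm tool correction, re-contact on the tab's centre line and go on.

```bash
cat >> h.py <<'E'
A=R0[:,0]; OFF=.027
def rod2(th,extra=0,y=.004):
    rc=.112
    l=np.array([-np.cos(th),np.sin(th)]);m=np.array([np.sin(th),np.cos(th)])
    p=rc*l-(.003+.011*abs(np.sin(th))+.0101*abs(np.cos(th))-extra)*m
    return T(p[0],y,.055+p[1])+OFF*A
E
python3 - <<'E'
from h import *
np.set_printoptions(precision=2,suppress=True,linewidth=150)
th=2.1;m=np.sin(th)*ex+np.cos(th)*ez
p=manip.current_ee_pos()
manip.move_l(p-.02*m,max_speed=.1)
manip.move_l(rod2(2.1,-.012),max_speed=.1);print(manip.current_time(),manip.current_force())
manip.move_l(rod2(2.1,-.002),max_speed=.1);print(manip.current_time(),manip.current_force())
a,_=save("side","side4");b,_=save("top","top4")
cv2.imwrite("pics/c4.png",np.hstack([cv2.resize(x[v-50:v+50,u-50:u+50],(400,400))[...,::-1] for x,(u,v) in ((a,(310,240)),(b,(380,190)))]))
E
```

```text
11.7083 [ 0.6  -0.22  0.51]
11.9583 [-0.3  -0.27  0.26]
```

View pics/c4.png

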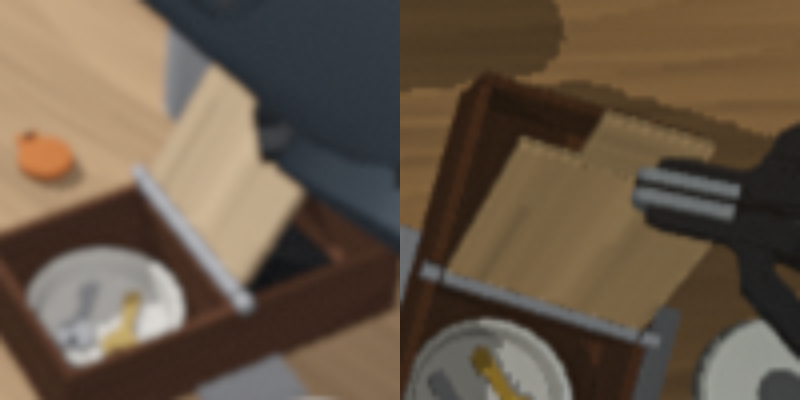

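```bash
python3 - <<'E'
from h import *
np.set_printoptions(precision=4,suppress=True,linewidth=150)
D=np.load("pics/top4.npy");P=cloud("top",D);tcp=manip.current_ee_pos();print("tcp",tcp)
def tr(X): q=X-SP; return np.array([q@ex,q@ey,X[2]])*1000
print("tcp tray",tr(tcp),"tip",tr(tcp-.027*A))
for (a,b) in ((645,176),(645,198),(680,180),(680,203),(720,190)):
    u=int(330+(a-400)/4);v=int(140+b/4);print((u,v),"tray",tr(P[v,u]),"tool",(P[v,u]-tcp)@R0*1000)
print("side: tcp crop",(proj("side",tcp)-[260,190])*4,"tip",(proj("side",tcp-.027*A)-[260,190])*4)
print("top: tcp crop",(proj("top",tcp)-[330,140])*4+[400,0],"tip",(proj("top",tcp-.027*A)-[330,140])*4+[400,0])
E=np.load("pics/side4.npy");Q=cloud("side",E)
for (a,b) in ((250,120),(230,150),(270,130),(275,140),(290,140),(280,185),(200,180),(320,110)):
    u=int(260+a/4);v=int(190+b/4);print("side",(a,b),tr(Q[v,u]))
for (a,b) in ((620,130),(680,150),(580,200),(650,240)):
    u=int(330+(a-400)/4);v=int(140+b/4);print("top leaf",(a,b),tr(P[v,u]))
E
```

```text
tcp [ 0.6103 -0.1263  0.1511]
tcp tray [ 39.5096  28.7088 151.1076] tip [ 39.5096   3.8402 161.6219]
(391, 184) tray [ 40.4891   3.7668 173.6979] tool [-31.7702   0.9795 -11.0942]
(391, 189) tray [ 32.6172   2.2171 175.0815] tool [-33.7363  -6.8924 -11.765 ]
(400, 185) tray [ 41.6309  -8.0278 179.2902] tool [-44.8115   2.1213 -11.6519]
(400, 190) tray [ 34.4475 -10.339  178.0544] tool [-46.459   -5.0621  -9.6137]
(410, 187) tray [ 41.7758 -21.4719 184.4875] tool [-59.2183   2.2662 -11.2036]
side: tcp crop [233.8166  37.8458] tip [262.0108  49.612 ]
top: tcp crop [563.3193 168.5106] tip [632.5279 182.7751]
side (250, 120) [ 34.4761   3.312  117.3271]
side (230, 150) [ 24.0723   4.0407 101.7858]
side (270, 130) [-16.7739 -82.7047 202.3034]
side (275, 140) [-14.5832 -83.529  194.9385]
side (290, 140) [ -95.1382 -199.3397  323.224 ]
side (280, 185) [ 30.1775 -34.2182 106.2552]
side (200, 180) [13.3275 11.5441 77.5097]
side (320, 110) [-113.6761 -237.2037  374.9265]
top leaf (620, 130) [ 59.2882  14.0989 161.6769]
top leaf (680, 150) [ 58.1383 -10.1204 162.6909]
top leaf (580, 200) [ 34.8842  12.2108 124.3348]
top leaf (650, 240) [ 29.3004 -22.7393 112.3801]
```

The corrected tip now sits at tray (40, 4, 162) mm, centred on the tab's pushing side and just short of contact (tip at top-crop (635,185)). In the side view the arm hides it. Next is pushing down.

```bash
python3 - <<'E'
from h import *
np.set_printoptions(precision=2,suppress=True,linewidth=150)
for th in (2.2,2.35,2.5,2.65,2.8,2.95,3.05,3.1416):
    manip.move_l(rod2(th),max_speed=.08); f=manip.current_force();print(round(th,2),manip.current_time(),f)
    if np.linalg.norm(f)>15: print("stop");break
a,_=save("side","side5");b,_=save("top","top5")
cv2.imwrite("pics/c5.png",np.hstack([cv2.resize(x[v-60:v+60,u-60:u+60],(400,400))[...,::-1] for x,(u,v) in ((a,(310,240)),(b,(380,190)))]))
E
```

```text
2.2 12.375 [-0.09 -0.32  0.05]
2.35 12.7333 [ 0.18  0.96 -1.21]
2.5 13.1 [0.09 0.16 0.64]
2.65 13.4667 [ 0.22 -0.43 -0.22]
2.8 13.8417 [ 0.21  0.74 -0.6 ]
2.95 14.2167 [-0.24 -0.42  1.64]
3.05 14.5167 [-0.74 -0.75  0.24]
3.14 14.8083 [ 0.16 -0.13  0.62]
```

View pics/c5.png

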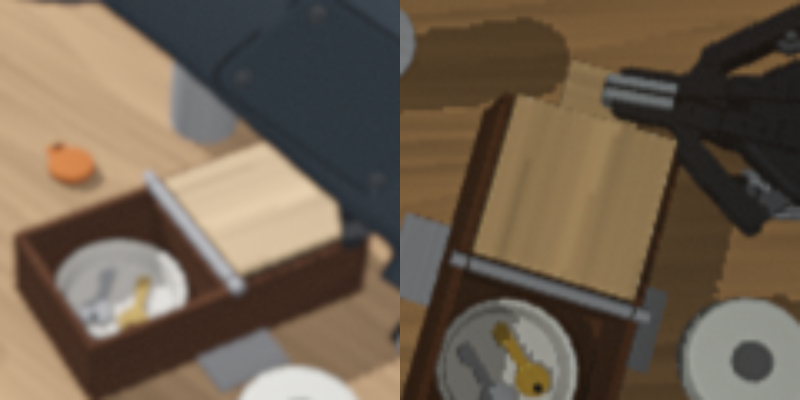

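The leaf is nearly flat, with the tip on the tab at top-crop (605,88). Now I'll press straight down until the force shows the stop.

```bash
python3 - <<'E'
from h import *
np.set_printoptions(precision=3,suppress=True,linewidth=150)
p=manip.current_ee_pos()
for i in range(1,11):
    manip.move_l(p-[0,0,.0015*i],max_speed=.03); f=manip.current_force();print(i,manip.current_time(),f,manip.current_ee_pos()[2])
    if f[2]>12: break
manip.dwell(.2);print(manip.current_force())
b,_=save("top","top6")
E
```

```text
1 15.1583 [-0.494  0.099 -0.449] 0.05610700412667563
2 15.4083 [-2.496 -0.254  6.789] 0.055670547994611366
3 15.6583 [-5.143  0.173 13.601] 0.05536641498972918
[-4.545 -0.279 13.993]
```

A firm stop: 14 N, far above the 1–2 N that moves the leaf, at the expected height. I'll retract and check.

```bash
python3 - <<'E'
from h import *
np.set_printoptions(precision=3,suppress=True,linewidth=150)
p=manip.current_ee_pos()
manip.move_l(p+[0,0,.10],max_speed=.12)
p=manip.current_ee_pos()
manip.move_l(p-.17*ey+[0,0,.08],max_speed=.2)
manip.dwell(.3);print(manip.current_time(),manip.current_force())
a,_=save("side","side7");b,_=save("top","top7")
cv2.imwrite("pics/c7.png",np.hstack([cv2.resize(x[v-80:v+80,u-80:u+80],(400,400))[...,::-1] for x,(u,v) in ((a,(310,240)),(b,(370,200)))]))
for c in ("top","side"):
    im=cv2.imread(f"pics/{c}7.png").astype(int);P=cloud(c,np.load(f"pics/{c}7.npy"))
    q=P-SP;x=q@ex;y=q@ey;z=P[...,2]
    leaf=(x>.012)&(x<.125)&(abs(y)<.042)&(z>.04)&(z<.1)&(im[...,2]>100)
    Q=np.stack([x,y,z],-1)[leaf]
    if len(Q)<50: print(c,len(Q));continue
    k=np.linalg.lstsq(np.c_[Q[:,:2],np.ones(len(Q))],Q[:,2],rcond=None)[0];print(c,len(Q),"slope x,y,z0",k,"z near/far",np.median(z[leaf&(x<.04)]),np.median(z[leaf&(x>.09)]))
    for n in ["canister","powerbank","pumphead","tracker","dish","key0","key1","tab"]:
        r=manip.look_for(c,n); print(n,[(np.round(t["at"],3),round(t["confidence"],2)) for t in r[:1]])
E
```

```text
18.2917 [ 0.308  0.402 -0.429]
top 2400 slope x,y,z0 [-0.001  0.002  0.058] z near/far 0.0582619855180526 0.05813884230636199
canister [(array([ 0.685, -0.037,  0.091]), 0.81)]
powerbank [(array([ 0.521, -0.257,  0.019]), 0.75)]
pumphead [(array([ 0.616, -0.293,  0.022]), 0.65)]
tracker [(array([ 0.591, -0.005,  0.01 ]), 0.61)]
dish [(array([ 0.52 , -0.127,  0.018]), 0.71)]
key0 [(array([ 0.518, -0.134,  0.013]), 0.58)]
key1 [(array([ 0.518, -0.134,  0.013]), 0.58)]
tab [(array([ 0.617, -0.158,  0.058]), 0.68)]
side 1320 slope x,y,z0 [-0.003 -0.001  0.058] z near/far 0.0578377439412692 0.05762063920570071
canister [(array([ 0.677, -0.053,  0.037]), 0.96)]
powerbank [(array([ 0.515, -0.269,  0.022]), 0.93)]
pumphead [(array([ 0.612, -0.298,  0.026]), 0.86)]
tracker [(array([ 0.589, -0.007,  0.015]), 0.61)]
dish [(array([ 0.531, -0.108,  0.014]), 0.69)]
key0 [(array([ 0.519, -0.128,  0.012]), 0.45)]
key1 [(array([ 0.519, -0.128,  0.012]), 0.45)]
tab [(array([ 0.61 , -0.168,  0.057]), 0.89)]
```

View pics/c7.png

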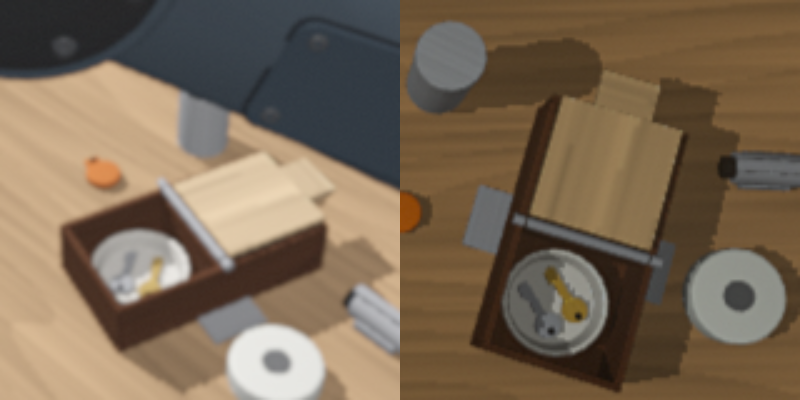

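The leaf lies flat at 58 mm with a slope of 0.003 or less. The keys are open to view at crop (560,300), the surroundings are unmoved and the hand is clear. I'm handing in.

```bash
python3 -c "
from bench import manip
manip.sign_off();print(manip.current_time())"
```

```text
the job is handed in; nothing more can be done
the job is handed in; nothing more can be done
```

The leaf now lies flat on the earbud half, the keys are uncovered in their dish, and I've handed the job in at about 19 s on the robot's clock.

I swung the leaf up over its spine with the closed fingertips under the tab, then pressed it down to a firm stop at about 14 N.

**Last checks:**
- **Leaf:** both cameras show its top at 58 mm with a slope of 0.003 or less, so it is fully flat.
- **Objects around the tray:** the networks put the power bank, pump head and tracker within about 4 mm of where they started. The canister matches from the top camera. The side camera saw it partly hidden by the arm, so that reading differs.
- **Dish and keys:** they look undisturbed in the pictures, but they were covered at the start, so I had no earlier position to compare. The networks gave the same spot for both keys.
- **Hand:** it is clear, with the force reading near zero.

**Not as planned:** in the pictures the fingers ended about 27 mm short of the reported tool tip. During the first part of the swing, up to about 2.1 rad, they bore only on the edge of the tab and possibly the leaf's corner beside it. I then backed off, corrected for this, and finished with the tip near the middle of the tab. Contact forces stayed below about 2 N until the final press.

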